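Lock the bayonet hub cap into a castor wheel

ROBOT

A 6-joint arm with a two-finger parallel gripper is mounted at the origin on the work surface. World frame = base frame: x ahead of the robot, y to its left, z up, the work surface at z = 0. Lengths are in m, angles in degrees, forces in N, time in s.
With the tool pointing down it reaches from about 0.4 to 0.825 m from the base axis. Payload 7 kg.
Tool frame: the origin (TCP) lies on the centre line of the jaws, within the pads' length; the fingertips stand 11 mm ahead of it and the grasp point (between the pads) lies 8 mm behind it; z points along the fingers, y is the direction in which the jaws open and shut (so a half turn about z gives the same grasp; the last joint's range is limited). The gripper opens to 88 mm and grips with 3 to 60 N. Pads are 19 mm wide; open, the fingers measure 130 mm over their backs; the gripper's body (78 mm by 193 mm) begins 47 mm behind the grasp point.
Start: joints at [81.652, 20.546, 0.682, 0, -70.136, -16.507], TCP at [0.284, 0.612, 0.201] pointing down, gripper open.
Joint ranges: [-176.03, 176.03], [-82.01, 121.73], [-58.28, 71.71], [-173.87, 95.51], [-174.79, -0.11], [-173.66, 173.66]. Speed limits (degrees/s): [136.94, 136.94, 172.46, 180, 180, 180].

INTERFACE

Orientations are given as [roll, pitch, yaw] about the fixed x, y, z axes, in that order (R = Rz(yaw) Ry(pitch) Rx(roll)).
In Python, from plant import ctrl, cams, order gives the robot as it stands.
- The arm moves only by the tool jog_arm, never from a script. Its argument "motion" is a list of rows, each an object with "offset": the shift along the tool's x, y, z in mm, a list of three; "roll": the turn about the tool's z in rad; "hand": the finger opening in mm, from 0 to 87.6. A call has 1 to 20 rows; each row is the pose to reach, as a shift and turn from the pose commanded when the call began, along the tool's axes at that moment; what a row does not reach only later rows make up. A row lasts 1/12 s, in which the tool goes at most 41.7 mm and 7.16 degrees, less where a joint would pass 70% of its speed; a pose out of reach is approached as far as the arm can. A call with a gripper value outside its range is refused whole. The fingers move at their own pace and stop on an object; the grip force is fixed at half the most. Time passes only in rows, so rows that repeat a pose let the fingers close. It gives the time, the measured TCP pose, the force and the opening at its end, in the units of the state.
- ctrl.get_obs(): the state, without advancing time (a new reading comes with each control period).
- cams.snapshot(name): name is "scene" or "side" or "wrist"; returns a dict with "img" (420x560x3 uint8, red, green, blue), "K" (3x3 intrinsics, pixels), "cam_to_world" (4x4, takes a point from camera to world coordinates); the wrist camera has in their place "T_tool_cam" (4x4, takes a point from camera to tool coordinates, whose origin is the TCP and whose axes are the flange's). Camera axes: x right, y down, z forward; pixel columns grow to the right and rows downward; lengths in m; the calibration is good to about 2 mm. A picture is of the moment at which its call begins: read the wrist's pose just before it. There is no depth.
- order.close_job(): hands the job in, once; it reports no verdict.
The state is a dict: "clock": time; "joint_pos": joint angles; "qvel": joint speeds; "tau": joint torques, N m; "tool_pos": TCP position; "orientation": TCP orientation; "force": force on the tool from outside, world axes, zero at the start; "moment": the same for the moment, N m; "opening": finger opening in m.
Only numpy, scipy, OpenCV 4.12 (cv2) and the standard library are available. Lean on these libraries where they do the work, as an engineer would, in place of code of your own. Each camera call takes 0.05 s, during which the arm holds its last target. There are 200 camera calls.

TASK

Pick up the hub cap with the straight grip bar and fit it into the hub of the wheel clamped on the board: find the two slots with its lugs, push it down against the spring, and twist it clockwise (seen from above) until it is fully home against its stop. Ease it in gently, by feel, never forcing it down or against the stop, then let go of it and leave the other parts on the bench where they are.

Things in the scene. Friction and masses are not known exactly. Their poses are not given: they have to be found in the camera images.
- wheel: Castor wheel (black tyre 160 mm across, top 58 above the bench) lying flat, clamped by two steel dogs (70 high) at the ends of a 236 x 176 x 12 plywood board; fixed, cannot move. Origin: on the wheel's axis, under the board, on the bench; z up, x along the board's long side, through the dogs. The hub holds a slotted ring (point ring_top) over a spring plate (point spring_top).
- ring_top (a point): On the wheel's axis, level with the ring's flat top, 66 mm above the bench; axes as the wheel's. Aluminium ring 5 mm thick, bore 42.4 across, two opposite slots 15 wide reaching 29.5 from the axis: lugs enter only there. The line of the slots is up to 0.45 rad either way off the wheel's x, different each time, not measured: see it from above or find it by feel (play 0.06 rad).
- spring_top (a point): Centre of the spring plate's top when free, on the wheel's axis, 54 mm above the bench, inside the bore; pushes the spigot up with 2 N when first touched and 1 N more per mm. Fixed point: does not follow the plate. Once below the ring the lugs turn clockwise only: about 0.70 rad freely, then pushing the indicator (about 0.1 N m) to a hard stop at about 0.92 rad.
- cap: Hub cap to fit: grey, 54 mm tall, 0.12 kg, standing upright. Origin: centre of its underside; z up, x along its grip bar; a half turn makes no difference. Spigot 40 across, z 0 to 20, foot chamfered over 4 mm to 33 across; flange 66 across, z 20 to 24; grip bar 46 long (x), 14 thick (y), z 24 to 54. Pushed in until the flange meets the ring: origin 46 above the wheel's; locked, spring up: 48.
- cap_lugs (a point): On the cap's axis, 8 mm above its origin, level with the underside of the two lugs, which stand on the spigot at the cap's +x and -x, in line with the grip bar, hidden under the flange: 12 mm wide, reaching 27 from the axis, z 8 to 13. While they rest on the ring's top the cap's origin is 58 above the wheel's and the spigot is already in the bore; below 48 they clear the ring's underside.
- cap_grip (a point): Point in the middle of the cap's grip bar, 45 mm above the cap's origin, 9 mm below the bar's top; axes as the cap's.
- telltale (a joint): Lock indicator in the hub, pushed round by the lugs over the last part of the twist (small steel pointer beside the ring): 0 at first, 0.22 rad when the cap is against the hard stop; it stays where it is left.
- push_cap: Another hub cap, for other wheels: grey, 70 mm across, 42 mm tall, with a round knob and no lugs; to be left alone. Origin under its centre.
- grey_wheel: Loose wheel lying flat, 100 across, 37 tall; bystander. Origin under its centre.
- nylon_wheel: Loose white wheel lying flat, 80 across, 35 tall; bystander. Origin under its centre.
- castor: Castor standing upside down on its 85 x 75 mm plate, 105 tall; bystander. Origin under the plate's centre.
- castor_b: Another castor like it; bystander. Origin under the plate's centre.
- bearing: Ball bearing ring, 42 across, 12 tall, lying flat; bystander. Origin under its centre.
Things that resemble listed ones, but are neither listed nor needed, are in the scene too. Leave any blue, turquoise or yellow look-alike of the cap alone.

How it is judged:
By the outcome, as a careful person would: the job done as asked, in the order asked, and still so for the second after the job is handed in, with the robot touching nothing.
It also fails if it takes over 67 s, if anything falls off the work surface, if the arm or the gripper's body presses on something with over 40 N, if the wrist force passes 120 N, or if a joint passes its speed limit or range.

## Working session

There is one attempt and no reset: what is moved stays moved. The work goes in short steps, Python scripts to look and compute and a tool call to move; the robot and the scene stay as the last step left them, time stands still between calls to the robot, and variables do not carry over. Pictures are saved under pics/ and viewed, about 8 in all and at most 12, crops included, and the job is handed in when it is done.

Besides the shell and the picture viewer there is one more tool, called after "Emit:" as name(argument=value, ...) on one line, values as JSON. jog_arm: Moves the arm, as the interface text tells. Its arguments: {"type":"object","properties":{"motion":{"type":"array"}},"required":["motion"]}

```bash
mkdir -p pics; ls
cat > h.py <<'E'
import numpy as np, cv2
from plant import ctrl, cams, order
from scipy.spatial.transform import Rotation as R
def Tt(o=None):
    o=o or ctrl.get_obs(); T=np.eye(4); T[:3,:3]=R.from_euler('xyz',o['orientation'],degrees=True).as_matrix(); T[:3,3]=o['tool_pos']; return T
def snap(n,f):
    T=Tt(); s=cams.snapshot(n); cv2.imwrite('pics/'+f,s['img'][:,:,::-1])
    C=T@s['T_tool_cam'] if n=='wrist' else s['cam_to_world']
    np.savez('pics/'+f+'.npz',K=s['K'],C=C); return s
def px2w(f,u,v,z):
    d=np.load('pics/'+f+'.npz'); r=d['C'][:3,:3]@np.linalg.inv(d['K'])@[u,v,1]; c=d['C'][:3,3]
    return c+r*(z-c[2])/r[2]
def w2px(f,p):
    d=np.load('pics/'+f+'.npz'); q=d['K']@(np.linalg.inv(d['C'])@[*p,1])[:3]; return q[:2]/q[2]
E
python3 - <<'E'
from h import *
for n in('scene','wrist'): snap(n,n+'0.png')
print(ctrl.get_obs()); print(cams.snapshot('wrist')['T_tool_cam'])
E
```

```text
pics
{'clock': 0.1, 'joint_pos': array([ 8.16528813e+01,  2.05867296e+01,  6.38213803e-01, -2.08303033e-02,
       -7.01357921e+01, -1.65081713e+01]), 'qvel': array([-0.00264577, -0.10780338,  0.10481035,  0.00523892, -0.02441252,
        0.04614919]), 'tau': array([-1.84464887e-03, -5.84163308e+01,  2.93752867e+01,  7.01543882e+00,
        1.02342243e-02, -4.38102734e-05]), 'tool_pos': array([0.28351333, 0.61202877, 0.19970732]), 'orientation': array([ 1.79913602e+02, -5.18326457e-03, -2.48623785e+01]), 'force': array([-0.04213986, -0.01351342,  0.19341925]), 'moment': array([ 0.02997347,  0.00082784, -0.04047538]), 'opening': 0.08762115517263346}
[[ 4.96569505e-05 -9.64670043e-01 -2.63461015e-01  7.16251814e-02]
 [ 9.99999549e-01  2.97856603e-04 -9.02131246e-04  5.05602130e-04]
 [ 9.48732590e-04 -2.63460852e-01  9.64669622e-01 -1.83920582e-01]
 [ 0.00000000e+00  0.00000000e+00  0.00000000e+00  1.00000000e+00]]
```

View pics/scene0.png

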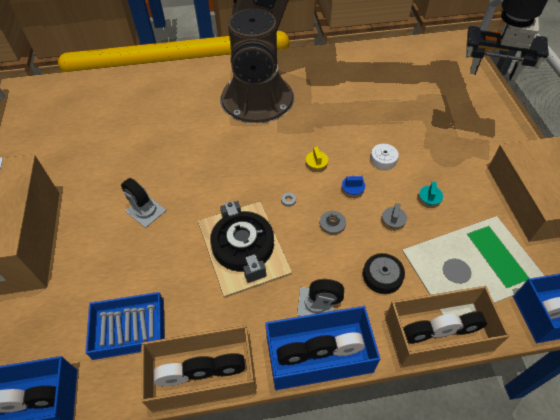

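View pics/wrist0.png

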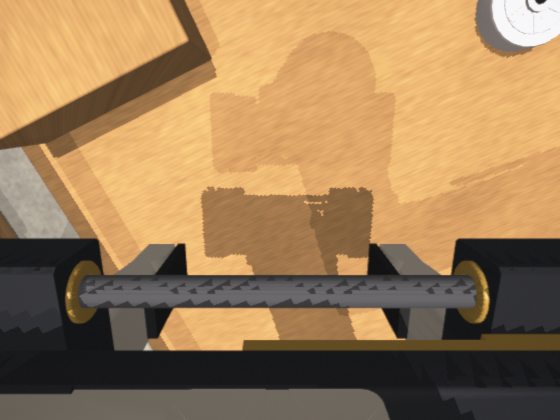

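The scene view shows the grey bar cap at about (395,216), the clamped wheel's ring at about (243,235) and the round push cap at about (332,222). The wrist view shows bare bench, with the fingers in its lower half.

Run:
```python
from h import *
f='scene0.png'
print('cap flange',px2w(f,395,218,.022),'bar top',px2w(f,397,208,.054),'ring',px2w(f,242,235,.066))
print('dogs',px2w(f,231,206,.07),px2w(f,254,262,.07), 'turq',px2w(f,431,190,.05),'push',px2w(f,332,222,.03),'grey',px2w(f,384,271,.037), 'castorb',px2w(f,322,290,.1),px2w(f,353,187,.03))
d=np.load('pics/wrist0.png.npz');print(d['K'])
# wrist px (280,120) ground point in tool axes, for tool heights
T=Tt(); 
for u,v in((280,120),(280,60),(0,120)):
  for z in(0.0,.05): print(u,v,z,(np.linalg.inv(T)@[*px2w('wrist0.png',u,v,z),1])[:3])
im=cv2.imread('pics/'+f); cv2.imwrite('pics/c1.png',np.hstack([cv2.resize(im[180:260,355:435],(400,400),interpolation=2),cv2.resize(im[190:290,193:293],(400,400),interpolation=2)]))
```

```text
cap flange [0.56046334 0.29112234 0.022     ] bar top [0.55141747 0.29314107 0.054     ] ring [ 0.57309249 -0.11291463  0.066     ]
dogs [ 0.48292134 -0.13029269  0.07      ] [ 0.65597491 -0.09393312  0.07      ] turq [0.50688713 0.40287429 0.05      ] push [0.5496234  0.12255923 0.03      ] grey [0.71542561 0.21169363 0.037     ] castorb [0.76880748 0.04336925 0.1       ] [0.44568897 0.20591122 0.03      ]
[[353.10431372   0.         276.79111429]
 [  0.         353.10431372 206.41238918]
 [  0.           0.           1.        ]]
280 120 0.0 [0.06141246 0.00368181 0.19985167]
280 120 0.05 [0.06274385 0.00327344 0.1498513 ]
280 60 0.0 [0.12038652 0.00354009 0.19986027]
280 60 0.05 [0.11403048 0.00315019 0.14985878]
0 120 0.0 [ 0.06141453 -0.2917236   0.1994675 ]
0 120 0.05 [ 0.06274565 -0.25362508  0.14951721]
```

View pics/c1.png

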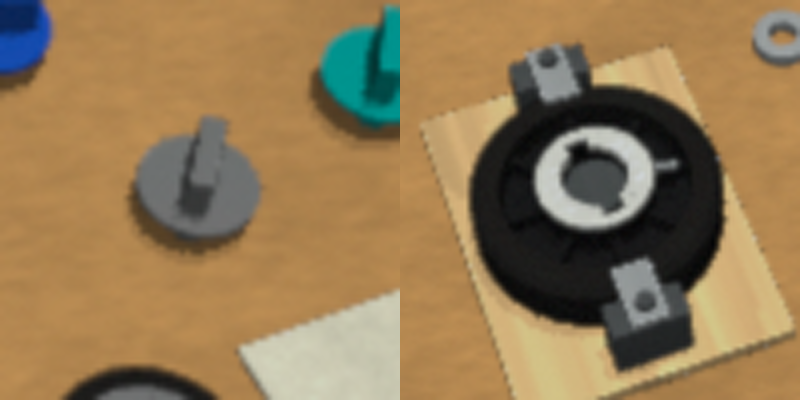

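The crop shows the bar's top centre at about scene (396.6,210). The ring's slots are at about (237.5,227.5) and (245.8,241.8), and the steel pointer is on the ring's +y side.

Run:
```python
from h import *
f='scene0.png'
P=lambda x,y:px2w(f,355+x/5,180+y/5,.054)
Q=lambda x,y:px2w(f,193+(x-400)/4,190+y/4,.066)
cn=P(208,151); fl=px2w(f,355+198/5,180+187/5,.024)
a=P(215,121)-P(201.5,180.5); print('bar c',cn,'flange',fl,'bar ang',np.degrees(np.arctan2(a[1],a[0])),np.linalg.norm(a))
s=Q(611,207)-Q(578,150); print('slot ang',np.degrees(np.arctan2(s[1],s[0])),np.linalg.norm(s),'ringc',Q(595,180))
w=px2w(f,254,262,.07)-px2w(f,231,206,.07); print('wheel x',np.degrees(np.arctan2(w[1],w[0])))
T=Tt(); c=fl.copy(); c[2]=.045
print('cap in tool mm',(np.linalg.inv(T)@[*c,1])[:3]*1000)
# offset so cap at tool x +65 with a new yaw = bar yaw
ang=np.degrees(np.arctan2(a[1],a[0]))
for y in (ang,ang+180):
  print('roll needed', np.radians(((-(y-(-24.86)))+180)%360-180))
  D=fl[:2]-.065*np.array([np.cos(np.radians(y)),np.sin(np.radians(y))]);print('tool target',D,(np.linalg.inv(T)@[*D,.2,1])[:3]*1000)
```

```text
bar c [0.55802438 0.28995907 0.054     ] flange [0.55970794 0.28987533 0.024     ] bar ang 152.36585894574486 0.03994273232823943
slot ang 18.55292701173403 0.04756390764758037 ringc [ 0.57298661 -0.1135209   0.066     ]
wheel x 11.86558786422088
cap in tool mm [385.97858619 176.07527624 155.1241904 ]
roll needed -3.0931747582782942
tool target [0.61729322 0.25972677] [4.50925436e+02 1.79424247e+02 1.38090788e-01]
roll needed 0.04841789531149809
tool target [0.50212266 0.32002389] [3.21077930e+02 1.73129452e+02 1.10555589e-01]
```

Emit:
jog_arm(motion=[{"offset": [20,11,0],"roll": 0.01,"hand": 87.6},{"offset": [55,30,0],"roll": 0.02,"hand": 87.6},{"offset": [92,50,0],"roll": 0.03,"hand": 87.6},{"offset": [129,70,0],"roll": 0.04,"hand": 87.6},{"offset": [166,90,0],"roll": 0.05,"hand": 87.6},{"offset": [203,110,0],"roll": 0.05,"hand": 87.6},{"offset": [240,130,0],"roll": 0.05,"hand": 87.6},{"offset": [275,148,0],"roll": 0.05,"hand": 87.6},{"offset": [305,164,0],"roll": 0.05,"hand": 87.6},{"offset": [321,173,0],"roll": 0.05,"hand": 87.6},{"offset": [321,173,0],"roll": 0.05,"hand": 87.6},{"offset": [321,173,0],"roll": 0.05,"hand": 87.6},{"offset": [321,173,0],"roll": 0.05,"hand": 87.6}])

```text
clock: 1.23
tool_pos: [0.5021, 0.3207, 0.2004]
orientation: [180.0, 0.0, -27.7]
force: [-0.2, -0.8, 0.5]
opening: 0.0874
```

Run:
```python
from h import *
snap('wrist','w1.png');o=ctrl.get_obs();print(o['clock'],o['tool_pos'],o['orientation'],o['joint_pos'],o['force'])
print(w2px('w1.png',[.5597,.2899,.024]))
```

```text
1.2833 [0.50191094 0.32106634 0.20040364] [ 1.79991398e+02  9.96295884e-03 -2.76935506e+01] [ 5.13792364e+01  1.31656806e+01 -9.69642029e+00 -8.84594550e-03
 -6.71482343e+01  1.09306498e+01] [-0.66655269  0.29200169 -0.49823743]
[277.06901467 116.60227155]
```

View pics/w1.png

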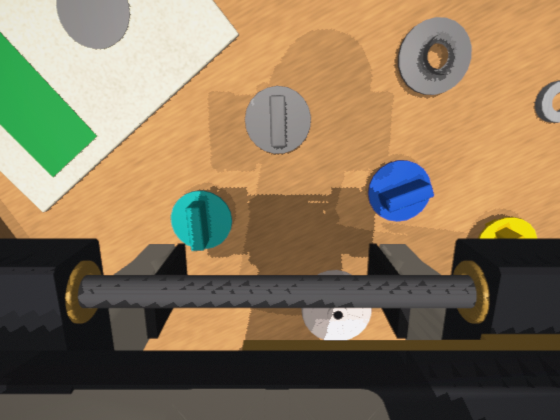

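The wrist view shows the cap's flange centred near (278,119), with the bar along image columns (tool x) and within about 1° of it.

Run:
```python
from h import *
im=cv2.imread('pics/w1.png'); c=im[75:165,235:325].astype(int)
sat=c.max(2)-c.min(2); m=((sat<18)&(c.mean(2)>70)).astype('uint8')
n,l,s,ct=cv2.connectedComponentsWithStats(m); k=1+s[1:,4].argmax()
cs,_=cv2.findContours((l==k).astype('uint8'),0,1); q=max(cs,key=cv2.contourArea); e=cv2.fitEllipse(cv2.convexHull(q)); u,v=e[0][0]+235,e[0][1]+75
print(e,u,v,s[k])
p=px2w('w1.png',u,v,.024); print(p,(np.linalg.inv(Tt())@[*p,1])[:3]*1000)
for z in (.054,): 
  for uv in((278.5,97),(278.5,147)): p=px2w('w1.png',*uv,z);print(p,(np.linalg.inv(Tt())@[*p,1])[:3]*1000)
cv2.imwrite('pics/w1c.png',cv2.resize(im[80:160,235:325],None,fx=6,fy=6,interpolation=2))
```

```text
((42.60591125488281, 44.340858459472656), (64.16897583007812, 66.6847915649414), 179.38917541503906) 277.6059112548828 119.34085845947266 [  11   11   64   67 3376]
[0.55712378 0.2906529  0.024     ] [ 63.05307906   1.24322561 176.39286343]
[0.57461193 0.28061503 0.054     ] [ 83.19769088   2.0082372  146.38947462]
[0.53537395 0.30118362 0.054     ] [ 38.8954902    2.03141169 146.39718165]
```

View pics/w1c.png

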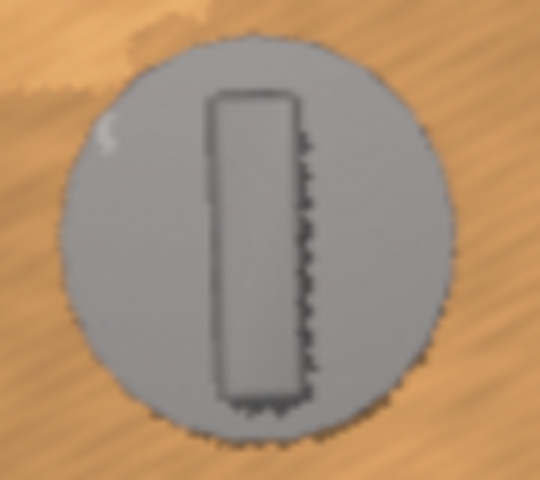

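The crop shows the bar top running from (277.3,96) to (278.5,145.5), about 1.3° off tool x. Its centre is about 62.7 mm in x and 1.3 mm in y from the TCP.

Emit:
jog_arm(motion=[{"offset": [20,0,10],"roll": -0.01,"hand": 64},{"offset": [45,1,40],"roll": -0.023,"hand": 64},{"offset": [62.7,1.3,70],"roll": -0.023,"hand": 64},{"offset": [62.7,1.3,100],"roll": -0.023,"hand": 64},{"offset": [62.7,1.3,130],"roll": -0.023,"hand": 64},{"offset": [62.7,1.3,150],"roll": -0.023,"hand": 64},{"offset": [62.7,1.3,159],"roll": -0.023,"hand": 64},{"offset": [62.7,1.3,161.5],"roll": -0.023,"hand": 64},{"offset": [62.7,1.3,161.5],"roll": -0.023,"hand": 64},{"offset": [62.7,1.3,161.5],"roll": -0.023,"hand": 64}])

```text
clock: 2.12
tool_pos: [0.5578, 0.2914, 0.0405]
orientation: [-179.9, -0.1, -26.3]
force: [1.0, -0.1, 0.4]
opening: 0.0638
```

Emit:
jog_arm(motion=[{"offset": [0,0,0],"roll": 0,"hand": 40},{"offset": [0,0,0],"roll": 0,"hand": 22},{"offset": [0,0,0],"roll": 0,"hand": 14},{"offset": [0,0,0],"roll": 0,"hand": 6},{"offset": [0,0,0],"roll": 0,"hand": 0},{"offset": [0,0,0],"roll": 0,"hand": 0},{"offset": [0,0,0],"roll": 0,"hand": 0},{"offset": [0,0,0],"roll": 0,"hand": 0}])

```text
clock: 2.78
tool_pos: [0.5572, 0.2902, 0.0391]
orientation: [180.0, 0.0, -26.4]
force: [-0.2, -0.3, -0.5]
opening: 0.016
```

Emit:
jog_arm(motion=[{"offset": [0,0,-8],"roll": 0,"hand": 0},{"offset": [0,0,-25],"roll": 0,"hand": 0},{"offset": [0,0,-50],"roll": 0,"hand": 0},{"offset": [0,0,-80],"roll": 0,"hand": 0},{"offset": [0,0,-110],"roll": 0,"hand": 0},{"offset": [0,0,-140],"roll": 0,"hand": 0},{"offset": [0,0,-162],"roll": 0,"hand": 0},{"offset": [4,12,-170],"roll": -0.02,"hand": 0},{"offset": [12,36,-171],"roll": -0.06,"hand": 0},{"offset": [22,64,-171],"roll": -0.12,"hand": 0},{"offset": [32,93,-171],"roll": -0.18,"hand": 0},{"offset": [42,122,-171],"roll": -0.24,"hand": 0},{"offset": [52,151,-171],"roll": -0.3,"hand": 0},{"offset": [62,180,-171],"roll": -0.36,"hand": 0},{"offset": [72,209,-171],"roll": -0.42,"hand": 0},{"offset": [82,238,-171],"roll": -0.48,"hand": 0},{"offset": [92,267,-171],"roll": -0.54,"hand": 0},{"offset": [102,296,-171],"roll": -0.6,"hand": 0},{"offset": [112,325,-171],"roll": -0.66,"hand": 0},{"offset": [121,352,-171],"roll": -0.7,"hand": 0}])

```text
clock: 4.45
tool_pos: [0.5086, -0.0805, 0.2109]
orientation: [180.0, -0.1, 13.9]
force: [0.4, 0.8, 0.2]
opening: 0.0006
```

Run:
```python
from h import *
snap('scene','s2.png');snap('wrist','w2.png')
a=cv2.imread('pics/s2.png');b=cv2.imread('pics/w2.png')
cv2.imwrite('pics/d2.png',cv2.resize(np.hstack([a[100:420,150:550],b[:320,80:480]]),(800,320)))
```

```text
(no output)
```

View pics/d2.png

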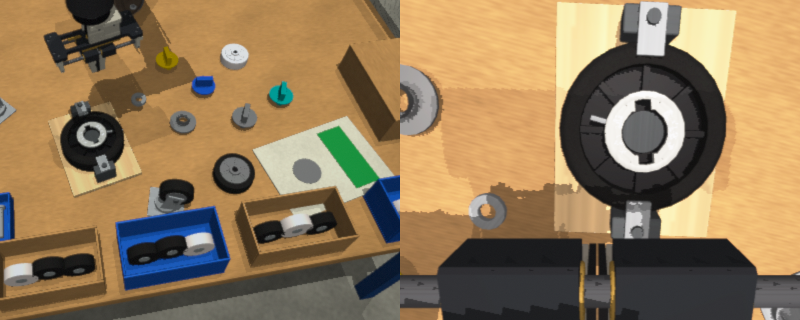

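The grip had not closed: the cap still stands in place at about (393,217), and the gripper closed on nothing on the way up. The wrist view does show the ring clearly, centred near (323,131), with its slots nearly along the image's columns. I'll measure it now.

Run:
```python
from h import *
f='w2.png'; im=cv2.imread('pics/'+f); c=im[80:185,270:378].astype(int)
m=((c.min(2)>150)&(c.max(2)-c.min(2)<30)).astype('uint8')
n,l,s,ct=cv2.connectedComponentsWithStats(m); k=1+s[1:,4].argmax(); m=(l==k).astype('uint8')
q,_=cv2.findContours(m,cv2.RETR_CCOMP,1); q=sorted(q,key=cv2.contourArea)[::-1]
W=[np.array([px2w(f,u+270,v+80,.066)[:2] for u,v in x[:,0,:]]) for x in q[:2]]
o,i=W
cx,r=cv2.minEnclosingCircle((o*1e3).astype('float32')); print('outer',cx,r)
# bore: points with smaller radii ; fit circle to bore points
from scipy.optimize import least_squares
c0=np.array(cx)/1e3
for _ in range(5):
  d=np.linalg.norm(i-c0,axis=1); b=i[d<.0235]
  F=least_squares(lambda p:np.linalg.norm(b-p[:2],axis=1)-p[2],[*c0,.021]); c0=F.x[:2]
print('bore',F.x,len(b))
d=np.linalg.norm(i-c0,axis=1); s=i[d>.0255]; a=np.arctan2(*(s-c0).T[::-1]); print('slot pts',len(s),'line deg',np.degrees(np.angle(np.mean(np.exp(2j*a)))/2))
g1=s[np.cos(a)>0];g2=s[np.cos(a)<0];v=g1.mean(0)-g2.mean(0);print('ends',g1.mean(0),g2.mean(0),(g1.mean(0)+g2.mean(0))/2,np.degrees(np.arctan2(v[1],v[0])))
print('tool',Tt()[:3,3],ctrl.get_obs()['orientation'])
vis=im[70:195,260:388].copy();cv2.drawContours(vis,[x+[10,10] for x in q[:2]],-1,(0,0,255),1)
cv2.imwrite('pics/r2.png',cv2.resize(vis,None,fx=4,fy=4,interpolation=0))
print(w2px('s2.png',[.5571,.29,.024]))
fs=cv2.imread('pics/s2.png');a0=cv2.imread('pics/scene0.png');print('cap diff',np.abs(fs[195:240,375:415].astype(int)-a0[195:240,375:415]).mean())
```

```text
outer (568.1731567382812, -106.804931640625) 43.55867385864258
bore [ 0.56822539 -0.11400777  0.02166793] 110
slot pts 49 line deg 19.214381807453833
ends [ 0.59521275 -0.10457292] [ 0.5414545  -0.12329052] [ 0.56833362 -0.11393172] 19.197148369550547
tool [ 0.50811807 -0.08186439  0.21080719] [ 1.79977725e+02 -1.17235800e-02  1.36213906e+01]
[394.34544086 216.59711678]
cap diff 6.721481481481481
```

View pics/r2.png

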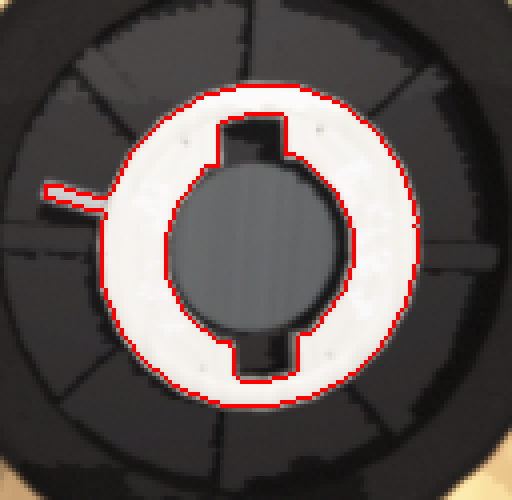

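The contour on the ring is clean: centre about (0.568,-0.114), slot line at yaw 19.2°. Going back to the cap now.

Emit:
jog_arm(motion=[{"offset": [4,-15,0],"roll": 0.04,"hand": 64},{"offset": [12,-45,0],"roll": 0.1,"hand": 64},{"offset": [20,-80,0],"roll": 0.17,"hand": 64},{"offset": [28,-115,0],"roll": 0.24,"hand": 64},{"offset": [35,-150,0],"roll": 0.31,"hand": 64},{"offset": [43,-185,0],"roll": 0.38,"hand": 64},{"offset": [50,-220,0],"roll": 0.45,"hand": 64},{"offset": [58,-255,0],"roll": 0.52,"hand": 64},{"offset": [66,-290,0],"roll": 0.59,"hand": 64},{"offset": [74,-325,0],"roll": 0.65,"hand": 64},{"offset": [81,-355,0],"roll": 0.68,"hand": 64},{"offset": [86,-380,2],"roll": 0.7,"hand": 64},{"offset": [87.7,-390.3,5],"roll": 0.7,"hand": 64},{"offset": [87.7,-390.3,10],"roll": 0.7,"hand": 64},{"offset": [87.7,-390.3,10],"roll": 0.7,"hand": 64},{"offset": [87.7,-390.3,10],"roll": 0.7,"hand": 64},{"offset": [87.7,-390.3,10],"roll": 0.7,"hand": 64}])

```text
clock: 5.97
tool_pos: [0.5019, 0.3202, 0.2005]
orientation: [-180.0, -0.0, -26.4]
force: [0.3, 0.1, 0.9]
opening: 0.0642
```

Run:
```python
from h import *
snap('wrist','w3.png');o=ctrl.get_obs();print(o['clock'],o['tool_pos'],o['orientation'],o['joint_pos'])
f='w3.png'
im=cv2.imread('pics/w3.png'); c=im[70:170,225:335].astype(int)
sat=c.max(2)-c.min(2); m=((sat<18)&(c.mean(2)>70)).astype('uint8')
n,l,s,ct=cv2.connectedComponentsWithStats(m); k=1+s[1:,4].argmax()
cs,_=cv2.findContours((l==k).astype('uint8'),0,1); q=max(cs,key=cv2.contourArea); e=cv2.fitEllipse(cv2.convexHull(q)); u,v=e[0][0]+225,e[0][1]+70
p=px2w(f,u,v,.024); print(e,p,(np.linalg.inv(Tt())@[*p,1])[:3]*1000)
cv2.imwrite('pics/w3c.png',cv2.resize(im[int(v)-45:int(v)+45,int(u)-45:int(u)+45],None,fx=6,fy=6,interpolation=2));print(int(u)-45,int(v)-45)
```

```text
6.0167 [0.50198796 0.32019789 0.20061527] [-1.79971626e+02 -1.36738796e-02 -2.64515984e+01] [ 5.13291307e+01  1.30908426e+01 -9.77378187e+00  7.98799040e-03
 -6.71047507e+01  1.22161686e+01]
((53.490501403808594, 49.41779708862305), (64.2689208984375, 66.59394073486328), 179.24899291992188) [0.5571386  0.29065838 0.024     ] [ 62.49295477   1.96812285 176.62924123]
233 74
```

View pics/w3c.png

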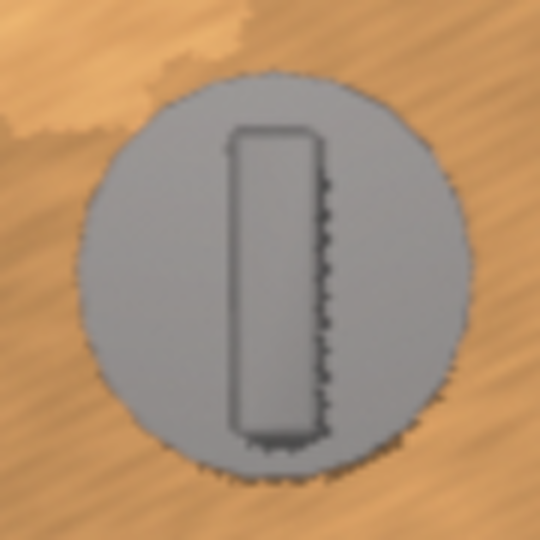

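The cap has not moved and the bar is exactly along tool x. Its offset from the TCP is (62.5, 2.0) mm.

Emit:
jog_arm(motion=[{"offset": [20,1,10],"roll": 0,"hand": 50},{"offset": [45,2,40],"roll": 0,"hand": 50},{"offset": [62.5,2,70],"roll": 0,"hand": 50},{"offset": [62.5,2,100],"roll": 0,"hand": 50},{"offset": [62.5,2,130],"roll": 0,"hand": 50},{"offset": [62.5,2,150],"roll": 0,"hand": 40},{"offset": [62.5,2,159],"roll": 0,"hand": 40},{"offset": [62.5,2,161.5],"roll": 0,"hand": 40},{"offset": [62.5,2,161.5],"roll": 0,"hand": 30},{"offset": [62.5,2,161.5],"roll": 0,"hand": 20},{"offset": [62.5,2,161.5],"roll": 0,"hand": 10},{"offset": [62.5,2,161.5],"roll": 0,"hand": 0},{"offset": [62.5,2,161.5],"roll": 0,"hand": 0},{"offset": [62.5,2,161.5],"roll": 0,"hand": 0},{"offset": [62.5,2,161.5],"roll": 0,"hand": 0},{"offset": [62.5,2,161.5],"roll": 0,"hand": 0}])

```text
clock: 7.35
tool_pos: [0.5569, 0.2916, 0.0387]
orientation: [-180.0, -0.0, -26.4]
force: [0.0, -0.5, 0.8]
opening: 0.0003
```

Emit:
jog_arm(motion=[{"offset": [0,0,0],"roll": 0,"hand": 0},{"offset": [0,0,0],"roll": 0,"hand": 0},{"offset": [0,0,0],"roll": 0,"hand": 0},{"offset": [0,0,0],"roll": 0,"hand": 0},{"offset": [0,0,0],"roll": 0,"hand": 0}])

```text
clock: 7.77
tool_pos: [0.5569, 0.2915, 0.0385]
orientation: [180.0, 0.0, -26.4]
force: [0.0, 0.1, -0.1]
opening: 0.0005
```

Run:
```python
from h import *
snap('side','sd4.png');snap('scene','s4.png');snap('wrist','w4.png')
a,b,c=[cv2.imread('pics/'+n) for n in('sd4.png','s4.png','w4.png')]
p=[.557,.2915,.03]
def crop(i,f,r):
  u,v=w2px(f,p).astype(int); u=min(max(u,r),560-r);v=min(max(v,r),420-r);print(f,u,v); return cv2.resize(i[v-r:v+r,u-r:u+r],(400,400))
cv2.imwrite('pics/d4.png',np.hstack([crop(a,'sd4.png',60),crop(b,'s4.png',45)]))
o=ctrl.get_obs();print(o)
```

```text
sd4.png 267 137
s4.png 395 215
{'clock': 7.9167, 'joint_pos': array([ 4.54012320e+01,  2.44094973e+01, -1.65747354e+01,  6.75298305e-04,
       -4.90188733e+01,  1.81964373e+01]), 'qvel': array([-0.03146471,  0.02573606,  0.05933937,  0.09175633,  0.06425223,
        0.00660695]), 'tau': array([ 2.11156119e-03, -5.76175582e+01,  2.35871351e+01,  5.60251817e+00,
        5.88681456e-02, -1.62838353e-05]), 'tool_pos': array([0.55684436, 0.29152756, 0.03853413]), 'orientation': array([ 1.79996890e+02,  4.85633679e-04, -2.64018879e+01]), 'force': array([ 0.50573271,  0.49465772, -0.41168394]), 'moment': array([0.07093356, 0.05783226, 0.04326453]), 'opening': 0.0003819829110543287}
```

View pics/d4.png

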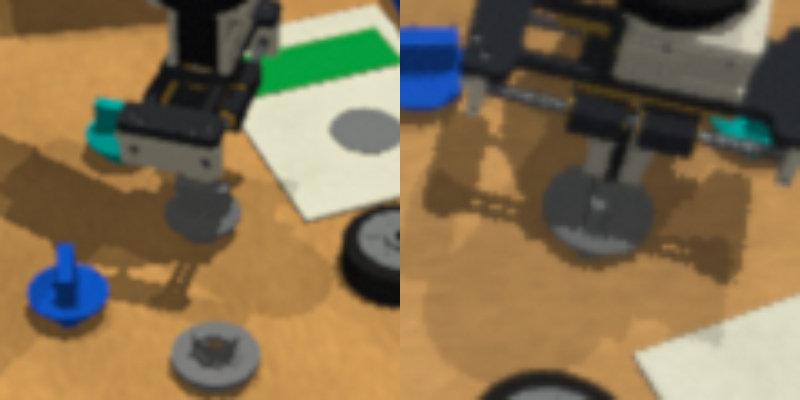

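Run:
```python
from h import *
a,b,c=[cv2.imread('pics/'+n) for n in('sd4.png','s4.png','w4.png')]
g=lambda i:(255*(i/255.)**.5).astype('uint8')
A=cv2.resize(g(a[112:162,242:292]),(400,400),interpolation=2);B=cv2.resize(g(b[195:240,373:418]),(400,400),interpolation=2)
D=cv2.imread('pics/w3.png')
C=cv2.resize(g(c[60:260,180:380]),(200,200));
cv2.imwrite('pics/d5.png',np.hstack([A,B]))
cap=g(c[0:300,80:480]);cv2.imwrite('pics/d5.png',np.vstack([np.hstack([A,B])[:, :800],np.hstack([cv2.resize(cap,(266,200)),np.zeros((200,534,3),'uint8')])]))
for q in([.5569,.2915,.024],[.5775,.281,.054],[.536,.302,.054],[.557,.291,.054]): print(q,w2px('s4.png',q),w2px('sd4.png',q),w2px('w4.png',q))
```

```text
[0.5569, 0.2915, 0.024] [394.86916534 216.45626863] [267.85395541 139.48738786] [276.2673104  234.56688496]
[0.5775, 0.281, 0.054] [395.56306177 216.74939207] [275.76137739 132.57200469] [276.60278407 211.18634905]
[0.536, 0.302, 0.054] [398.44994336 202.84797371] [259.78277543 129.47941501] [275.9400245  295.36194124]
[0.557, 0.291, 0.054] [396.86569248 209.82847972] [267.86342794 131.12225309] [276.91577466 253.88914923]
```

View pics/d5.png

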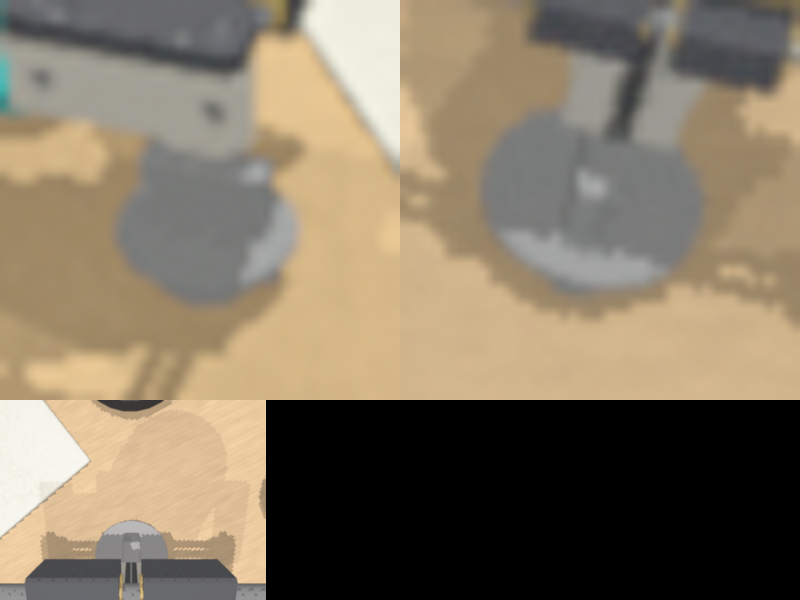

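Run:
```python
from h import *
def P(f): d=np.load('pics/'+f+'.npz'); return d['K']@np.linalg.inv(d['C'])[:3]
X=cv2.triangulatePoints(P('s4.png'),P('sd4.png'),np.array([397.2,211.5]),np.array([267.5,131.]));print((X[:3]/X[3]).T)
for z in (.0275,.04,.054): print(z,w2px('s4.png',[.5569,.2915,z]),w2px('sd4.png',[.5569,.2915,z]))
```

```text
[[0.55801936 0.2932206  0.05018617]]
0.0275 [395.11797252 215.6898999 ] [267.84745255 138.51675301]
0.04 [396.01600248 212.92381374] [267.82397247 135.01205202]
0.054 [397.03964563 209.77081744] [267.7971908  131.01454814]
```

Triangulating both fixed views puts the fingertips at about z = 0.05, above the bar. They are some 24 mm shorter than stated, so the jaws closed over the bar. I'll open and go lower by feel.

Emit:
jog_arm(motion=[{"offset": [0,0,0],"roll": 0,"hand": 36},{"offset": [0,0,0],"roll": 0,"hand": 36},{"offset": [0,0,0],"roll": 0,"hand": 36},{"offset": [0,0,0],"roll": 0,"hand": 36},{"offset": [0,0,0],"roll": 0,"hand": 36},{"offset": [0,0,0],"roll": 0,"hand": 36},{"offset": [0,0,3],"roll": 0,"hand": 36},{"offset": [0,0,6],"roll": 0,"hand": 36},{"offset": [0,0,6],"roll": 0,"hand": 36},{"offset": [0,0,6],"roll": 0,"hand": 36}])

```text
clock: 8.75
tool_pos: [0.5566, 0.2913, 0.0321]
orientation: [180.0, 0.0, -26.4]
force: [-0.3, 0.3, 1.1]
opening: 0.0361
```

Emit:
jog_arm(motion=[{"offset": [0,0,2],"roll": 0,"hand": 36},{"offset": [0,0,4],"roll": 0,"hand": 36},{"offset": [0,0,6],"roll": 0,"hand": 36},{"offset": [0,0,8],"roll": 0,"hand": 36},{"offset": [0,0,8],"roll": 0,"hand": 36},{"offset": [0,0,8],"roll": 0,"hand": 36}])

```text
clock: 9.25
tool_pos: [0.5568, 0.2915, 0.0243]
orientation: [180.0, 0.0, -26.4]
force: [-0.4, 0.0, -0.3]
opening: 0.0361
```

Run:
```python
from h import *
snap('side','sd6.png');snap('scene','s6.png')
print(Tt()[:3,3])
g=lambda i:(255*(i/255.)**.5).astype('uint8')
a,b=[cv2.imread('pics/'+n) for n in('sd6.png','s6.png')]
A=cv2.resize(g(a[112:162,242:292]),(400,400),interpolation=2);B=cv2.resize(g(b[195:240,373:418]),(400,400),interpolation=2)
cv2.imwrite('pics/d6.png',np.hstack([A,B]))
```

```text
[0.55689556 0.29155833 0.02458077]
```

View pics/d6.png

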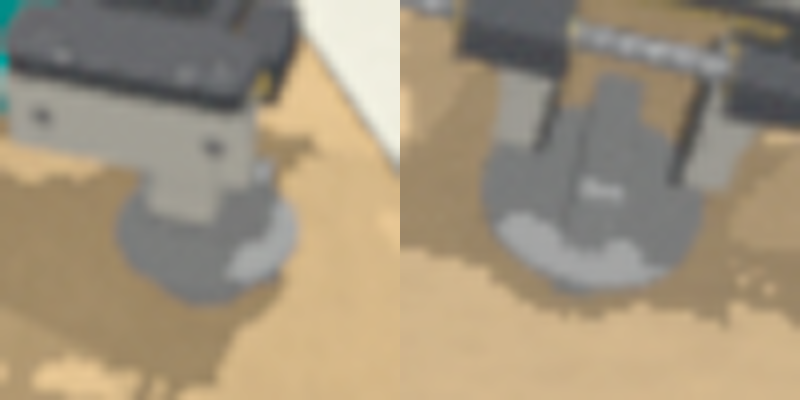

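The fingers now straddle the bar. Their tips are near z = 0.037 and still clear of the flange.

Emit:
jog_arm(motion=[{"offset": [0,0,2],"roll": 0,"hand": 36},{"offset": [0,0,4],"roll": 0,"hand": 36},{"offset": [0,0,4],"roll": 0,"hand": 25},{"offset": [0,0,4],"roll": 0,"hand": 18},{"offset": [0,0,4],"roll": 0,"hand": 14},{"offset": [0,0,4],"roll": 0,"hand": 8},{"offset": [0,0,4],"roll": 0,"hand": 0},{"offset": [0,0,4],"roll": 0,"hand": 0},{"offset": [0,0,4],"roll": 0,"hand": 0},{"offset": [0,0,4],"roll": 0,"hand": 0},{"offset": [0,0,4],"roll": 0,"hand": 0},{"offset": [0,0,4],"roll": 0,"hand": 0}])

```text
clock: 10.35
tool_pos: [0.5569, 0.2915, 0.0206]
orientation: [-180.0, -0.0, -26.4]
force: [-1.0, -0.7, 0.3]
opening: 0.0133
```

Gripped: the opening is 13.3 mm. The cap's origin is at TCP z − 0.0206.

Emit:
jog_arm(motion=[{"offset": [0,0,-5],"roll": 0,"hand": 0},{"offset": [0,0,-20],"roll": 0,"hand": 0},{"offset": [0,0,-45],"roll": 0,"hand": 0},{"offset": [0,0,-75],"roll": 0,"hand": 0},{"offset": [0,0,-105],"roll": 0,"hand": 0},{"offset": [0,0,-125],"roll": 0,"hand": 0},{"offset": [4,8,-130],"roll": -0.02,"hand": 0},{"offset": [15,28,-130],"roll": -0.06,"hand": 0},{"offset": [28,53,-130],"roll": -0.12,"hand": 0},{"offset": [42,79,-130],"roll": -0.18,"hand": 0},{"offset": [56,105,-130],"roll": -0.24,"hand": 0},{"offset": [70,131,-130],"roll": -0.3,"hand": 0},{"offset": [84,158,-130],"roll": -0.36,"hand": 0},{"offset": [98,184,-130],"roll": -0.42,"hand": 0},{"offset": [112,210,-130],"roll": -0.48,"hand": 0},{"offset": [126,236,-130],"roll": -0.54,"hand": 0},{"offset": [140,262,-130],"roll": -0.6,"hand": 0},{"offset": [152,285,-130],"roll": -0.65,"hand": 0},{"offset": [160,300,-130],"roll": -0.69,"hand": 0},{"offset": [160,300,-130],"roll": -0.69,"hand": 0}])

```text
clock: 12.02
tool_pos: [0.5663, -0.0511, 0.1507]
orientation: [180.0, 0.0, 13.1]
force: [-0.4, 0.6, -1.4]
opening: 0.0137
```

Emit:
jog_arm(motion=[{"offset": [-4,20,0],"roll": -0.04,"hand": 0},{"offset": [-8,42,0],"roll": -0.08,"hand": 0},{"offset": [-12.1,61.6,0],"roll": -0.106,"hand": 0},{"offset": [-12.1,61.6,10],"roll": -0.106,"hand": 0},{"offset": [-12.1,61.6,25],"roll": -0.106,"hand": 0},{"offset": [-12.1,61.6,40],"roll": -0.106,"hand": 0},{"offset": [-12.1,61.6,50],"roll": -0.106,"hand": 0},{"offset": [-12.1,61.6,56],"roll": -0.106,"hand": 0},{"offset": [-12.1,61.6,56],"roll": -0.106,"hand": 0},{"offset": [-12.1,61.6,56],"roll": -0.106,"hand": 0},{"offset": [-12.1,61.6,56],"roll": -0.106,"hand": 0}])

```text
clock: 12.93
tool_pos: [0.5696, -0.1108, 0.0954]
orientation: [180.0, -0.1, 19.2]
force: [0.5, -0.6, -2.1]
opening: 0.0132
```

Run:
```python
from h import *
o=ctrl.get_obs();print(o['tool_pos'],o['orientation'],o['force'],o['moment'])
snap('side','sd7.png');snap('scene','s7.png');snap('wrist','w7.png')
a,b,c=[cv2.imread('pics/'+n) for n in('sd7.png','s7.png','w7.png')]
p=[.5685,-.1138,.066]
def crop(i,f,r):
  u,v=w2px(f,p).astype(int); u=min(max(u,r),560-r);v=min(max(v,r),420-r); return cv2.resize(i[v-r:v+r,u-r:u+r],(400,400),interpolation=2)
cv2.imwrite('pics/d7.png',np.vstack([np.hstack([crop(a,'sd7.png',40),crop(b,'s7.png',35)]),]))
print(w2px('s7.png',p),w2px('sd7.png',p))
```

```text
[ 0.56961969 -0.11080821  0.09535396] [ 1.79974667e+02 -6.08649727e-02  1.92268407e+01] [ 0.46278273 -0.61509776 -2.13286577] [-0.05265893 -0.08991702  0.05155479]
[241.4247005  233.51168328] [306.06845448 244.84247794]
```

Emit:
jog_arm(motion=[{"offset": [-2,2.5,0],"roll": 0,"hand": 0},{"offset": [-2,2.5,3],"roll": 0,"hand": 0},{"offset": [-2,2.5,6],"roll": 0,"hand": 0},{"offset": [-2,2.5,8],"roll": 0,"hand": 0},{"offset": [-2,2.5,9],"roll": 0,"hand": 0},{"offset": [-2,2.5,10],"roll": 0,"hand": 0},{"offset": [-2,2.5,10],"roll": 0,"hand": 0},{"offset": [-2,2.5,10],"roll": 0,"hand": 0}])

```text
clock: 13.75
tool_pos: [0.5679, -0.1141, 0.0845]
orientation: [180.0, 0.0, 19.2]
force: [-0.5, 0.1, -0.4]
opening: 0.0139
```

Emit:
jog_arm(motion=[{"offset": [0,0,0.7],"roll": 0,"hand": 0},{"offset": [0,0,1.4],"roll": 0,"hand": 0},{"offset": [0,0,2],"roll": 0,"hand": 0},{"offset": [0,0,2.5],"roll": 0,"hand": 0},{"offset": [0,0,2.5],"roll": 0,"hand": 0},{"offset": [0,0,2.5],"roll": 0,"hand": 0}])

```text
clock: 14.25
tool_pos: [0.5679, -0.1141, 0.082]
orientation: [-180.0, 0.0, 19.2]
force: [0.6, -0.2, -1.7]
opening: 0.0136
```

Emit:
jog_arm(motion=[{"offset": [0,0,0.5],"roll": 0,"hand": 0},{"offset": [0,0,1],"roll": 0,"hand": 0},{"offset": [0,0,1.5],"roll": 0,"hand": 0},{"offset": [0,0,2],"roll": 0,"hand": 0},{"offset": [0,0,2],"roll": 0,"hand": 0},{"offset": [0,0,2],"roll": 0,"hand": 0}])

```text
clock: 14.75
tool_pos: [0.5679, -0.1141, 0.08]
orientation: [-180.0, -0.0, 19.2]
force: [0.1, 0.7, -2.1]
opening: 0.0135
```

Emit:
jog_arm(motion=[{"offset": [0,0,0.5],"roll": 0,"hand": 0},{"offset": [0,0,1],"roll": 0,"hand": 0},{"offset": [0,0,1.5],"roll": 0,"hand": 0},{"offset": [0,0,2],"roll": 0,"hand": 0},{"offset": [0,0,2.4],"roll": 0,"hand": 0},{"offset": [0,0,2.4],"roll": 0,"hand": 0},{"offset": [0,0,2.4],"roll": 0,"hand": 0}])

```text
clock: 15.33
tool_pos: [0.5679, -0.1141, 0.0776]
orientation: [180.0, 0.0, 19.2]
force: [0.6, 1.1, -1.9]
opening: 0.0136
```

Emit:
jog_arm(motion=[{"offset": [0,0,0.5],"roll": 0,"hand": 0},{"offset": [0,0,1],"roll": 0,"hand": 0},{"offset": [0,0,1.5],"roll": 0,"hand": 0},{"offset": [0,0,2],"roll": 0,"hand": 0},{"offset": [0,0,2],"roll": 0,"hand": 0},{"offset": [0,0,2],"roll": 0,"hand": 0}])

```text
clock: 15.83
tool_pos: [0.5678, -0.1141, 0.0756]
orientation: [-180.0, 0.0, 19.2]
force: [0.2, 0.4, -2.7]
opening: 0.0139
```

The lugs are in the slots: 3 mm below the ring top with no resistance. Next is the spring.

Emit:
jog_arm(motion=[{"offset": [0,0,0.5],"roll": 0,"hand": 0},{"offset": [0,0,1],"roll": 0,"hand": 0},{"offset": [0,0,1.5],"roll": 0,"hand": 0},{"offset": [0,0,2],"roll": 0,"hand": 0},{"offset": [0,0,2.5],"roll": 0,"hand": 0},{"offset": [0,0,3],"roll": 0,"hand": 0},{"offset": [0,0,3.5],"roll": 0,"hand": 0},{"offset": [0,0,3.5],"roll": 0,"hand": 0},{"offset": [0,0,3.5],"roll": 0,"hand": 0}])

```text
clock: 16.58
tool_pos: [0.5681, -0.1141, 0.0723]
orientation: [180.0, -0.0, 19.2]
force: [-0.2, 0.4, 2.1]
opening: 0.0132
```

Emit:
jog_arm(motion=[{"offset": [0,0,0.5],"roll": 0,"hand": 0},{"offset": [0,0,1],"roll": 0,"hand": 0},{"offset": [0,0,1.5],"roll": 0,"hand": 0},{"offset": [0,0,2],"roll": 0,"hand": 0},{"offset": [0,0,2.5],"roll": 0,"hand": 0},{"offset": [0,0,3],"roll": 0,"hand": 0},{"offset": [0,0,3.5],"roll": 0,"hand": 0},{"offset": [0,0,4],"roll": 0,"hand": 0},{"offset": [0,0,4.5],"roll": 0,"hand": 0},{"offset": [0,0,4.8],"roll": 0,"hand": 0},{"offset": [0,0,4.8],"roll": 0,"hand": 0},{"offset": [0,0,4.8],"roll": 0,"hand": 0}])

```text
clock: 17.58
tool_pos: [0.5682, -0.1142, 0.0678]
orientation: [180.0, -0.0, 19.2]
force: [-2.1, 0.7, 5.9]
opening: 0.0136
```

Emit:
jog_arm(motion=[{"offset": [0,0,0.4],"roll": 0,"hand": 0},{"offset": [0,0,0.6],"roll": 0,"hand": 0},{"offset": [0,0,0.6],"roll": 0.02,"hand": 0},{"offset": [0,0,0.6],"roll": 0.05,"hand": 0},{"offset": [0,0,0.6],"roll": 0.08,"hand": 0},{"offset": [0,0,0.6],"roll": 0.11,"hand": 0},{"offset": [0,0,0.6],"roll": 0.14,"hand": 0},{"offset": [0,0,0.6],"roll": 0.14,"hand": 0},{"offset": [0,0,0.6],"roll": 0.14,"hand": 0}])

```text
clock: 18.33
tool_pos: [0.5684, -0.1142, 0.0673]
orientation: [180.0, -0.1, 11.2]
force: [-0.0, -0.1, 6.6]
opening: 0.0134
```

Run:
```python
from h import *
o=ctrl.get_obs();print(o['clock'],o['tool_pos'],o['orientation'],o['force'],o['moment'],o['joint_pos'])
```

```text
18.3333 [ 0.56842342 -0.11416835  0.06734828] [ 1.79976578e+02 -5.66673176e-02  1.11891189e+01] [-0.01812936 -0.13189895  6.55374223] [-0.05222121  0.26725828 -0.02074071] [ 7.97653645e+00  1.85456494e+01 -2.14287946e+01  2.63946683e-02
 -4.99676681e+01  9.31956035e+01]
```

It turned 8° with no moment, so the lugs are below the ring. Continuing the twist.

Emit:
jog_arm(motion=[{"offset": [0,0,0],"roll": 0.03,"hand": 0},{"offset": [0,0,0],"roll": 0.06,"hand": 0},{"offset": [0,0,0],"roll": 0.09,"hand": 0},{"offset": [0,0,0],"roll": 0.12,"hand": 0},{"offset": [0,0,0],"roll": 0.15,"hand": 0},{"offset": [0,0,0],"roll": 0.18,"hand": 0},{"offset": [0,0,0],"roll": 0.21,"hand": 0},{"offset": [0,0,0],"roll": 0.24,"hand": 0},{"offset": [0,0,0],"roll": 0.27,"hand": 0},{"offset": [0,0,0],"roll": 0.3,"hand": 0},{"offset": [0,0,0],"roll": 0.33,"hand": 0},{"offset": [0,0,0],"roll": 0.36,"hand": 0},{"offset": [0,0,0],"roll": 0.39,"hand": 0},{"offset": [0,0,0],"roll": 0.42,"hand": 0},{"offset": [0,0,0],"roll": 0.45,"hand": 0},{"offset": [0,0,0],"roll": 0.48,"hand": 0},{"offset": [0,0,0],"roll": 0.5,"hand": 0},{"offset": [0,0,0],"roll": 0.5,"hand": 0},{"offset": [0,0,0],"roll": 0.5,"hand": 0}])

```text
clock: 19.92
tool_pos: [0.5686, -0.1141, 0.0674]
orientation: [-180.0, -0.1, -17.5]
force: [0.3, 0.5, 7.2]
opening: 0.0131
```

```bash
cat > o.py <<'E'
from h import *
o=ctrl.get_obs();print(o['clock'],o['tool_pos'],o['orientation'],o['force'],o['moment'],o['tau'][5],o['joint_pos'][5])
E
python3 o.py
```

```text
19.9167 [ 0.56859807 -0.11414462  0.06743742] [-1.79985857e+02 -8.14766822e-02 -1.74511784e+01] [0.34009719 0.51816866 7.17198523] [-0.00162882  0.18811025 -0.02181912] -0.07618900621309876 64.5522431303954
```

Emit:
jog_arm(motion=[{"offset": [0,0,0],"roll": 0.02,"hand": 0},{"offset": [0,0,0],"roll": 0.04,"hand": 0},{"offset": [0,0,0],"roll": 0.06,"hand": 0},{"offset": [0,0,0],"roll": 0.08,"hand": 0},{"offset": [0,0,0],"roll": 0.1,"hand": 0},{"offset": [0,0,0],"roll": 0.12,"hand": 0},{"offset": [0,0,0],"roll": 0.14,"hand": 0},{"offset": [0,0,0],"roll": 0.16,"hand": 0},{"offset": [0,0,0],"roll": 0.16,"hand": 0},{"offset": [0,0,0],"roll": 0.16,"hand": 0}])

```text
clock: 20.75
tool_pos: [0.5687, -0.1141, 0.0674]
orientation: [-180.0, -0.1, -26.6]
force: [-0.7, 0.5, 7.0]
opening: 0.0135
```

```bash
python3 o.py
```

```text
20.75 [ 0.56870536 -0.114059    0.06742688] [-1.79969093e+02 -8.39883737e-02 -2.66056270e+01] [-0.70303842  0.52992601  7.00387525] [0.15779176 0.090559   0.12526183] -0.1535952603444457 55.39044714027163
```

The indicator's resistance is felt (Mz about 0.13 N m). Smaller steps now.

Emit:
jog_arm(motion=[{"offset": [0,0,0],"roll": 0.01,"hand": 0},{"offset": [0,0,0],"roll": 0.02,"hand": 0},{"offset": [0,0,0],"roll": 0.03,"hand": 0},{"offset": [0,0,0],"roll": 0.04,"hand": 0},{"offset": [0,0,0],"roll": 0.05,"hand": 0},{"offset": [0,0,0],"roll": 0.06,"hand": 0},{"offset": [0,0,0],"roll": 0.06,"hand": 0}])

```text
clock: 21.33
tool_pos: [0.5687, -0.1141, 0.0674]
orientation: [-180.0, -0.1, -30.1]
force: [-0.1, 0.5, 7.9]
opening: 0.0135
```

```bash
python3 o.py
```

```text
21.3333 [ 0.56867382 -0.11411081  0.06743383] [-1.79965277e+02 -8.18715332e-02 -3.00746925e+01] [-0.05242276  0.52765565  7.93479469] [0.05191951 0.11534927 0.10555286] -0.287754675373435 51.92489443724105
```

Emit:
jog_arm(motion=[{"offset": [0,0,0],"roll": 0.01,"hand": 0},{"offset": [0,0,0],"roll": 0.02,"hand": 0},{"offset": [0,0,0],"roll": 0.03,"hand": 0},{"offset": [0,0,0],"roll": 0.03,"hand": 0},{"offset": [0,0,0],"roll": 0.03,"hand": 0}])

```text
clock: 21.75
tool_pos: [0.5687, -0.1141, 0.0674]
orientation: [-180.0, -0.1, -31.8]
force: [-0.5, -0.2, 7.3]
opening: 0.0135
```

```bash
python3 o.py
```

```text
21.75 [ 0.56867645 -0.11411678  0.06743912] [-1.79964452e+02 -8.10300592e-02 -3.17613420e+01] [-0.53692222 -0.16446086  7.26695669] [0.04358854 0.086181   0.13286179] -0.14187962282449007 50.236779529923645
```

Total is about 0.89 rad. Going on in 0.015 steps.

Emit:
jog_arm(motion=[{"offset": [0,0,0],"roll": 0.005,"hand": 0},{"offset": [0,0,0],"roll": 0.01,"hand": 0},{"offset": [0,0,0],"roll": 0.015,"hand": 0},{"offset": [0,0,0],"roll": 0.02,"hand": 0},{"offset": [0,0,0],"roll": 0.02,"hand": 0}])

```text
clock: 22.17
tool_pos: [0.5686, -0.1141, 0.0674]
orientation: [-180.0, -0.1, -32.9]
force: [0.3, 0.4, 7.2]
opening: 0.0136
```

```bash
python3 o.py
```

```text
22.1667 [ 0.56864716 -0.11414867  0.06742805] [-1.79968456e+02 -7.87713926e-02 -3.29179904e+01] [0.32542301 0.42280003 7.20815601] [0.04909812 0.1144165  0.13900443] -0.20982888992875814 49.07786697330786
```

Emit:
jog_arm(motion=[{"offset": [0,0,0],"roll": 0.005,"hand": 0},{"offset": [0,0,0],"roll": 0.01,"hand": 0},{"offset": [0,0,0],"roll": 0.015,"hand": 0},{"offset": [0,0,0],"roll": 0.02,"hand": 0},{"offset": [0,0,0],"roll": 0.02,"hand": 0}])

```text
clock: 22.58
tool_pos: [0.5686, -0.1142, 0.0674]
orientation: [-180.0, -0.1, -34.1]
force: [0.2, -0.9, 8.0]
opening: 0.0136
```

```bash
python3 o.py
```

```text
22.5833 [ 0.56863409 -0.11415745  0.06742753] [-1.79968896e+02 -7.67776310e-02 -3.40540560e+01] [ 0.21173362 -0.9178485   8.04899945] [-0.01428048  0.07220045  0.16623311] -0.27229221537709236 47.941613623910165
```

Emit:
jog_arm(motion=[{"offset": [0,0,0],"roll": 0.005,"hand": 0},{"offset": [0,0,0],"roll": 0.01,"hand": 0},{"offset": [0,0,0],"roll": 0.015,"hand": 0},{"offset": [0,0,0],"roll": 0.015,"hand": 0}])

```text
clock: 22.92
tool_pos: [0.5687, -0.1142, 0.0674]
orientation: [-180.0, -0.1, -34.9]
force: [-0.6, -0.8, 7.1]
opening: 0.0138
```

```bash
python3 o.py
```

```text
22.9167 [ 0.56865223 -0.11415852  0.0674271 ] [-1.79970397e+02 -7.95669561e-02 -3.48960033e+01] [-0.62414659 -0.84303834  7.14070332] [-0.0460599   0.0684046   0.32661212] -0.4599426593631506 47.09350204572236
```

Mz has risen sharply to 0.33 N m, so this looks like the stop. One tiny step to confirm.

Emit:
jog_arm(motion=[{"offset": [0,0,0],"roll": 0.004,"hand": 0},{"offset": [0,0,0],"roll": 0.008,"hand": 0},{"offset": [0,0,0],"roll": 0.008,"hand": 0}])

```text
clock: 23.17
tool_pos: [0.5687, -0.1142, 0.0674]
orientation: [-180.0, -0.1, -35.3]
force: [-0.2, -0.8, 6.7]
opening: 0.0136
```

```bash
python3 o.py
```

```text
23.1667 [ 0.56865274 -0.11417075  0.06742579] [-1.79974089e+02 -7.92620794e-02 -3.53404653e+01] [-0.16122551 -0.84909981  6.70381399] [-0.09135472  0.09931497  0.50190149] -0.5147227272391319 46.64544587011464
```

That is the hard stop. I'll relax the twist, let the spring lift the cap, then release.

Emit:
jog_arm(motion=[{"offset": [0,0,0],"roll": -0.007,"hand": 0},{"offset": [0,0,0],"roll": -0.013,"hand": 0},{"offset": [0,0,-0.4],"roll": -0.013,"hand": 0},{"offset": [0,0,-0.8],"roll": -0.013,"hand": 0},{"offset": [0,0,-1.1],"roll": -0.013,"hand": 0},{"offset": [0,0,-1.1],"roll": -0.013,"hand": 0},{"offset": [0,0,-1.1],"roll": -0.013,"hand": 0}])

```text
clock: 23.75
tool_pos: [0.5683, -0.114, 0.0678]
orientation: [-180.0, -0.0, -34.6]
force: [3.2, -1.2, 0.0]
opening: 0.0134
```

```bash
python3 o.py
```

```text
23.75 [ 0.56833365 -0.11404926  0.06779685] [-1.79981120e+02 -2.96299041e-02 -3.46430827e+01] [ 3.1515632  -1.20915672  0.0089868 ] [-0.34319163 -1.20245533  0.35209261] -0.30671171844005585 47.37192874389314
```

Emit:
jog_arm(motion=[{"offset": [0,0,0],"roll": 0,"hand": 16},{"offset": [0,0,0],"roll": 0,"hand": 20},{"offset": [0,0,0],"roll": 0,"hand": 28},{"offset": [0,0,0],"roll": 0,"hand": 36},{"offset": [0,0,0],"roll": 0,"hand": 40},{"offset": [0,0,0],"roll": 0,"hand": 40},{"offset": [0,0,0],"roll": 0,"hand": 40},{"offset": [0,0,-4],"roll": 0,"hand": 40},{"offset": [0,0,-15],"roll": 0,"hand": 40},{"offset": [0,0,-35],"roll": 0,"hand": 40},{"offset": [-20,0,-65],"roll": 0,"hand": 40},{"offset": [-45,0,-95],"roll": 0,"hand": 40},{"offset": [-65,0,-125],"roll": 0,"hand": 40},{"offset": [-70,0,-140],"roll": 0,"hand": 40},{"offset": [-70,0,-140],"roll": 0,"hand": 40},{"offset": [-70,0,-140],"roll": 0,"hand": 40}])

```text
clock: 25.08
tool_pos: [0.5109, -0.0739, 0.2102]
orientation: [-179.8, -0.2, -34.6]
force: [-0.1, 1.0, -0.2]
opening: 0.0401
```

```bash
python3 o.py
python3 - <<'E'
from h import *
snap('wrist','w8.png'); snap('side','sd8.png')
b=cv2.imread('pics/w8.png');a=cv2.imread('pics/sd8.png')
u,v=w2px('w8.png',[.5685,-.114,.07]).astype(int);print(u,v,w2px('w8.png',[.5685,-.114,.072]))
u0=max(u-75,0);v0=max(v-75,0);print(u0,v0);s,t=w2px('sd8.png',[.5685,-.114,.07]).astype(int)
cv2.imwrite('pics/d8.png',np.hstack([cv2.resize(b[v0:v0+150,u0:u0+150],(450,450),interpolation=2),cv2.resize(a[t-50:t+50,s-38:s+38],(342,450),interpolation=2)]))
E
```

```text
25.0833 [ 0.51090331 -0.07386928  0.21016471] [-1.79821483e+02 -1.64318895e-01 -3.46091394e+01] [-0.12205989  0.97807407 -0.22123586] [0.0159113  0.03137045 0.00453027] -0.04758788854815066 41.80254756930317
277 112 [277.57587539 112.14466965]
202 37
```

View pics/d8.png

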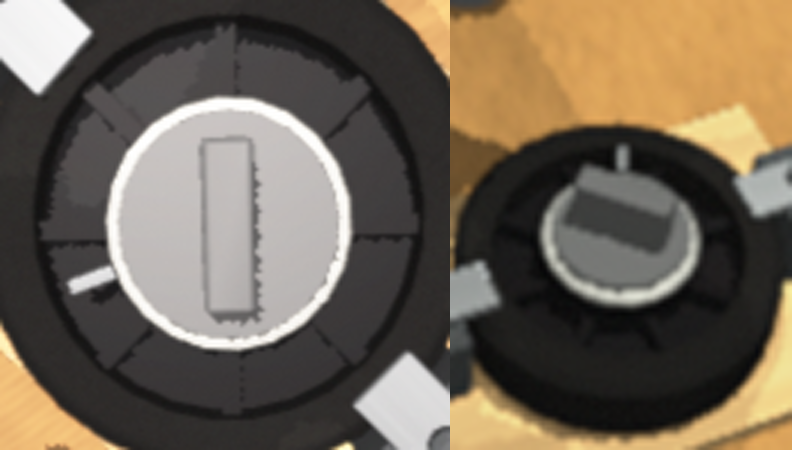

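The view shows the cap flat in the ring with an even white rim. The pointer, near crop (90,280), has turned clockwise by about 12–13°. A numeric check of the pointer and bar angles follows.

Run:
```python
from h import *
c0=np.array([.5686,-.1140])
def ptr(f,z=.062):
  im=cv2.imread('pics/'+f).astype(int); u,v=w2px(f,[*c0,.066]).astype(int)
  V,U=np.mgrid[v-75:v+75,u-75:u+75]; c=im[v-75:v+75,u-75:u+75]
  m=(c.min(2)>110)&(c.max(2)-c.min(2)<30)
  p=np.array([px2w(f,a,b,z)[:2] for a,b in zip(U[m],V[m])]); r=np.linalg.norm(p-c0,axis=1); a=np.degrees(np.arctan2(*(p-c0).T[::-1]))
  k=(r>.038)&(r<.052)&(a>50)&(a<110); q=p[k]; x=np.linalg.svd(q-q.mean(0))[2][0]
  print(f,k.sum(),'pos ang',a[k].mean(),'axis ang',np.degrees(np.arctan2(x[1],x[0]))%180, r[k].min(),r[k].max())
ptr('w2.png');ptr('w8.png')
f='w8.png';P=lambda x,y:px2w(f,202+x/3,37+y/3,.102)
for e in (((202,145),(209,310)),((250,143),(252.5,308))):
  d=P(*e[0])-P(*e[1]);print('bar edge yaw',np.degrees(np.arctan2(d[1],d[0])))
# same line detection on bar in w3 vs w8
im=cv2.imread('pics/w8.png',0);g=im[37:187,202:352]
L=cv2.createLineSegmentDetector().detect(g)[0][:,0]
for l in L:
  if np.hypot(l[2]-l[0],l[3]-l[1])>35: print(l.round(1),np.degrees(np.arctan2(l[2]-l[0],l[1]-l[3])).round(2))
```

```text
w2.png 75 pos ang 88.7447746959316 axis ang 88.63994278886187 0.03812047971311406 0.051198009218245716
w8.png 86 pos ang 75.98940174040281 axis ang 75.78812355141686 0.03807361682824999 0.051995759827654205
bar edge yaw -32.35816439684046
bar edge yaw -33.328128548270385
[ 82.9 100.6  81.9  48.1] -1.18
[ 66.9 101.9  65.4  46.9] -1.59
[ 68.3  48.1  69.8 100.6] 178.39
```

```bash
python3 -c "
from plant import order; print(order.close_job())"
```

```text
the job is handed in; nothing more can be done
None
```

The hub cap is fitted, twisted clockwise to its hard stop, released, and the job is handed in at about 25 s on the robot's clock.

**Pick-up:** My first two grasps closed just above the grip bar. By triangulation from the two fixed cameras, the fingertips were about 24 mm shorter than the tool description says. The cap did not move in either miss, and the third grasp, taken lower, held it.

**Fitting:** The lugs went into the slots with no resistance on the first approach, at a yaw of 19.2° read from the wrist camera. The net upward force against the spring stayed at about 8 N or less. The twist was free at first, then met the indicator at about 0.13 N m, then rose to 0.33 and 0.50 N m in the last two small steps at the stop. I then backed the twist off slightly and let the spring lift the cap before opening the jaws.

**Last checks:**
- **Indicator:** it moved 12.8° (0.223 rad) in the wrist images, against 0.22 rad expected when fully home.
- **Seating:** the flange sits flat in the ring with an even rim, and the gripper is clear, with no load beyond sensor noise.
- **Bar angle:** this disagrees slightly. The bar reads about 1–2° short of the tool's final angle. I put that down to slip in the grip or a small spring-back, since the indicator reads fully home.
- **Other parts:** the arm did not touch any of them as far as I know, but I took no closing picture of the whole bench.

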